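# Feed a pine blank down the chute to the escapement stop

### The job

Lay the larger pine block in the wide upper mouth of the sloped feed chute, long side along the channel, then slide it down the channel, past the drag spring, until it rests fully home against the rubber pad of the escapement stop. The stop is set differently every time, so feel for it and press gently: do not force the pad, and do not disturb the other things on the bench.

Things in the scene. Friction and masses are not known exactly. Their poses are not given: they have to be found in the camera images.
- pine_blank: the larger loose pine block, lying flat: 34 (its x) x 52 (its y) x 30 (its z) mm, about 0.06 kg; origin at the centre of its underside. It may go in either way round.
- chute_channel: fixed aluminium channel of the feed chute, tilted 12 degrees on a 96 x 340 mm plywood foot. Origin on the channel floor, 62 mm above the bench; x across, y UPHILL along the floor, z square to the floor. Floor from y = -205 to +120 mm. Side walls 12 mm high, straight and 38 mm apart (inside) from y = -205 to +40, then flaring. The block does not slide down by itself.
- mouth_site (a point): point on the channel floor in the middle of the upper mouth, at y = +85 mm of the channel: where the block's underside centre goes when it is laid in. The walls (12 mm high) flare here from 38 mm apart at y = +40 mm to 54 mm apart at the open upper end, y = +120 mm; floor 66 mm wide.
- drag_spring_site (a point): at y = -56 mm of the channel, at its +x wall, 7 mm above the floor: where the drag spring is first fully in the way: a bent steel bar (6 mm thick) reaching 6 mm into the channel from here to y = -96 mm, sloping away over 24 mm at both ends; the passing block pushes it aside. The push needed rises here to some 3 to 6 N, which is not yet the stop. Its housing, outside the wall, is 9 mm high.
- stop_range_site (a point): on the channel axis, 15 mm above the floor, y = -145 mm: the lowest place the face of the stop's pad can have. Stop: red carriage (32 mm high with knob) with a black rubber pad 24 x 18 mm on a brass plunger facing uphill. It is locked 0 to 70 mm uphill of this point; where is not measured. The pad is sprung, 5 N per mm, 8 mm travel; over 11 N overloads it.
- small_block: smaller pine block, 30 x 40 x 24 mm, not for this job; origin under its centre
- nut_a: loose M8 nut, 22 x 25 x 10 mm; leave alone
- nut_b: loose M8 nut, 22 x 25 x 10 mm; leave alone
- screwdriver: red-handled screwdriver lying on the bench, 197 mm long, 24 mm thick; leave alone
- tape_measure: yellow tape measure standing on the bench, 36 x 72 x 58 mm; leave alone
- sanding_block: cork sanding block, 46 x 75 x 24 mm; leave alone
There are look-alikes about, which are no part of the job. Leave any blue or orange look-alike of the pine_blank alone.

How it is judged:
By the outcome, as a careful person would: the job done as asked, in the order asked, and still so for the second after the job is handed in, with the robot touching nothing.
It also fails if it takes over 61 s, if anything falls off the work surface, if the arm or the gripper's body presses on something with over 40 N, if the wrist force passes 120 N, or if a joint passes its speed limit or range.

### The arm

A 6-joint arm with a two-finger parallel gripper is mounted at the origin on a cart in front of the work surface, level with it; the furniture and walls round the work are solid. World frame = base frame: x ahead of the robot, y to its left, z up, the work surface at z = 0. Lengths are in mm, angles in rad, forces in N, time in s.
With the tool pointing down it reaches from about 400 to 925 mm from the base axis. Payload 12.5 kg.
Tool frame: the origin (TCP) lies midway between the tips of the shut fingers; the grasp point (between the pads) lies 19 mm behind it; z points along the fingers, y is the direction in which the jaws open and shut (so a half turn about z gives the same grasp; the last joint's range is limited). The gripper opens to 95 mm and grips with 3 to 60 N. Pads are 20 mm wide; open, the fingers measure 119 mm over their backs; the gripper's body (75 mm by 180 mm) begins 59 mm behind the grasp point.
Start: joints at [-1.272, 0.491, 1.559, -0, 1.092, -0.106], TCP at [246.171, -574.497, 214.661] pointing down, gripper open.
Joint ranges: [-3.1, 3.1], [-0.84, 2.19], [0.05, 2.79], [-1.13, 4.28], [0.06, 2.93], [-2.69, 2.69]. Speed limits (rad/s): [2.22, 2.22, 2.79, 3.14, 3.14, 3.14].

### API

Orientations are given as [roll, pitch, yaw] about the fixed x, y, z axes, in that order (R = Rz(yaw) Ry(pitch) Rx(roll)).
In Python, from cell import * gives the robot as it stands. The module is installed in compiled form; this text tells all that it offers.
- The arm moves only by the tool carry_out, never from a script. Its argument "moves" is a list of rows, each an object of numbers: "dx", "dy", "dz": the shift along the tool's x, y, z in m; "twist": the turn about the tool's z in degrees. A call has 1 to 5 rows; each row is the pose to reach, as a shift and turn from the pose commanded when the call began, along the tool's axes at that moment; what a row does not reach only later rows make up. A row lasts 1/10 s, in which the tool goes at most 50 mm and 8.59 degrees, less where a joint would pass 70% of its speed; a pose out of reach is approached as far as the arm can. A call with a gripper value outside its range is refused whole. "grip" is the finger opening in m, from 0 to 0.0951, set as the call begins (left out, the last holds). The fingers move at their own pace and stop on an object; the grip force is fixed at half the most. Time passes only in rows, so rows that repeat a pose let the fingers close. It gives the time, the measured TCP pose, the force and the opening at its end, in the units of the state.
- state(): the state, without advancing time (a new reading comes with each control period).
- read_camera(name): name is "side" or "top" or "wrist"; returns (picture, depth): 480x640x3 uint8, red, green, blue; 480x640 float32, mm along the optical axis (not along the pixel's ray), 0 where there is no reading.
- camera_info(name): a dict with "mtx" (3x3 intrinsics, pixels), "R" (3x3) and "t" (3): a world point X has camera coordinates R X + t. Camera axes: x right, y down, z forward; pixel columns grow to the right and rows downward; lengths in mm; the calibration is good to about 2 mm. A picture is of the moment at which its call begins: read the wrist's pose just before it. camera_info takes no time and is no camera call; for the wrist camera it gives the pose at the moment of the call.
- job_done(): hands the job in, once; it reports no verdict.
The state is a dict: "t": time; "joints": joint angles; "qvel": joint speeds; "tau": joint torques, N m; "eef_pos": TCP position; "tcp_rot": TCP orientation; "ft_force": force on the tool from outside, world axes, zero at the start; "moment": the same for the moment, N m; "opening": opening from 0.0 (shut) to 1.0 (fully open).
Only numpy, scipy, OpenCV 4.12 (cv2) and the standard library are available. Lean on these libraries where they do the work, as an engineer would, in place of code of your own. Each camera call takes 0.05 s, during which the arm holds its last target. There are 200 camera calls.

## Working session

There is one attempt and no reset: what is moved stays moved. The work goes in short steps, Python scripts to look and compute and a tool call to move; the robot and the scene stay as the last step left them, time stands still between calls to the robot, and variables do not carry over. Pictures are saved under pics/ and viewed, about 8 in all and at most 12, crops included, and the job is handed in when it is done.

Besides the shell and the picture viewer there is one more tool, called after "Call:" as name(argument=value, ...) on one line, values as JSON. carry_out: Moves the arm, as the interface text tells. Its arguments: {"type":"object","properties":{"moves":{"type":"array","items":{"type":"object","properties":{"dx":{"type":"number"},"dy":{"type":"number"},"dz":{"type":"number"},"twist":{"type":"number"}}}},"grip":{"type":"number"}},"required":["moves"]}

```bash
mkdir -p pics; cat > h.py <<'E'
from cell import *
import numpy as np, cv2
def snap(n,f):
    info=camera_info(n); p,d=read_camera(n)
    np.savez('pics/'+f+'.npz',p=p,d=d,K=info['mtx'],R=info['R'],t=info['t'])
    cv2.imwrite('pics/'+f+'.png',p[:,:,::-1]); return p,d
def world(f,u,v,d=None):
    z=np.load('pics/'+f+'.npz'); K=z['K']
    if d is None:
        w=z['d'][int(v)-1:int(v)+2,int(u)-1:int(u)+2]; d=np.median(w[w>0])
    c=np.linalg.inv(K)@[u,v,1]*d
    return z['R'].T@(c-z['t'])
def atz(f,u,v,zz):
    z=np.load('pics/'+f+'.npz'); r=z['R'].T@np.linalg.inv(z['K'])@[u,v,1]; o=-z['R'].T@z['t']
    return o+r*(zz-o[2])/r[2]
def pix(f,X):
    z=np.load('pics/'+f+'.npz'); c=z['K']@(z['R']@np.array(X)+z['t']); return c[:2]/c[2]
E
python3 - <<'E'
from h import *
print(state())
snap('top','top1');snap('side','side1')
for n in('top','side'):
    i=camera_info(n);print(n,i['mtx'][0,0],-i['R'].T@i['t'])
E
```

```text
{'t': 0.0, 'joints': array([-1.27160000e+00,  4.91563410e-01,  1.55946525e+00, -2.76679431e-05,
        1.09169107e+00, -1.05591886e-01]), 'qvel': array([ 0.00096865, -0.00044626,  0.00054768, -0.00074233,  0.00168416,
       -0.00035323]), 'tau': array([ 1.69094528e-03, -6.12642574e+01, -2.58180767e+01,  6.93051796e-02,
        4.81954997e-02, -1.02230324e-04]), 'eef_pos': array([ 246.08530026, -574.24248924,  214.05391619]), 'tcp_rot': array([-3.14046927e+00, -9.43871715e-05,  4.04800925e-01]), 'ft_force': array([-0.26010355, -0.02977517,  0.77279425]), 'moment': array([-0.01679845,  0.02832815, -0.00563105]), 'opening': 1.0009712190728857}
top 454.41792369973786 [ 402.60724996   29.61241693 1285.56755636]
side 535.152457874557 [1189.59792994  224.63782141 1110.02622106]
```

View pics/top1.png

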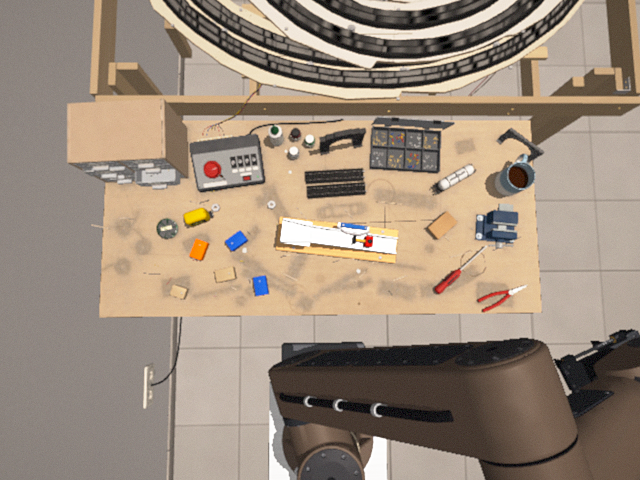

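View pics/side1.png

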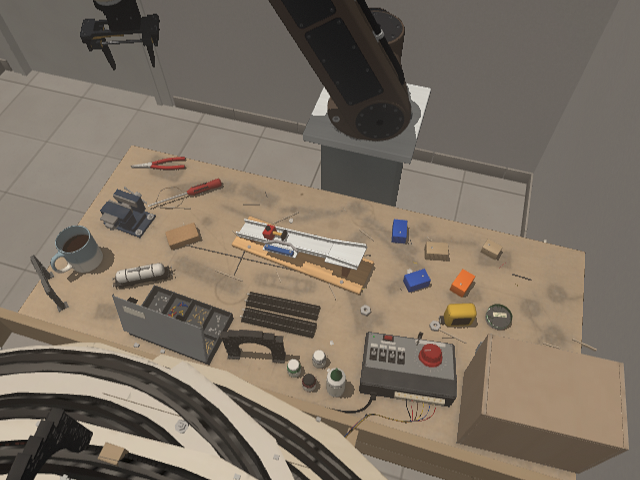

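Candidates in the top view: pine (225,274) is the larger, pine (179,292) the smaller. The blue blocks at (237,241) and (261,286) and the orange one at (199,249) are look-alikes. The chute runs from its mouth near (283,232) to its low end near (396,243), with the red stop at (366,241).

```bash
python3 - <<'E'
from h import *
p=cv2.imread('pics/top1.png')
a=cv2.resize(p[205:270,265:405],None,fx=5.7,fy=5.7,interpolation=cv2.INTER_CUBIC)
b=cv2.resize(p[255:305,160:280],None,fx=4,fy=4,interpolation=cv2.INTER_CUBIC)
c=np.zeros((a.shape[0]+b.shape[0],798,3),np.uint8);c[:a.shape[0],:a.shape[1]]=a;c[a.shape[0]:,:b.shape[1]]=b
cv2.imwrite('pics/crop1.png',c);print(a.shape,b.shape)
for q in [(225,274),(179,292),(290,235),(300,236),(320,238),(340,240),(390,246),(355,242),(366,241),(250,300)]: print(q,world('top1',*q).round(1))
E
```

```text
(370, 798, 3) (200, 480, 3)
(225, 274) [443.8 278.7  28.3]
(179, 292) [395.7 403.1  26.8]
(290, 235) [544.5  97.7  81.8]
(300, 236) [542.4  71.3  76.2]
(320, 238) [538.1  17.7  64. ]
(340, 240) [533.7 -37.1  51.5]
(390, 246) [ 519.3 -178.9   20.9]
(355, 242) [526.5 -76.8  66.2]
(366, 241) [ 529.3 -106.8   64.4]
(250, 300) [3.719e+02 2.136e+02 3.000e-01]
```

View pics/crop1.png

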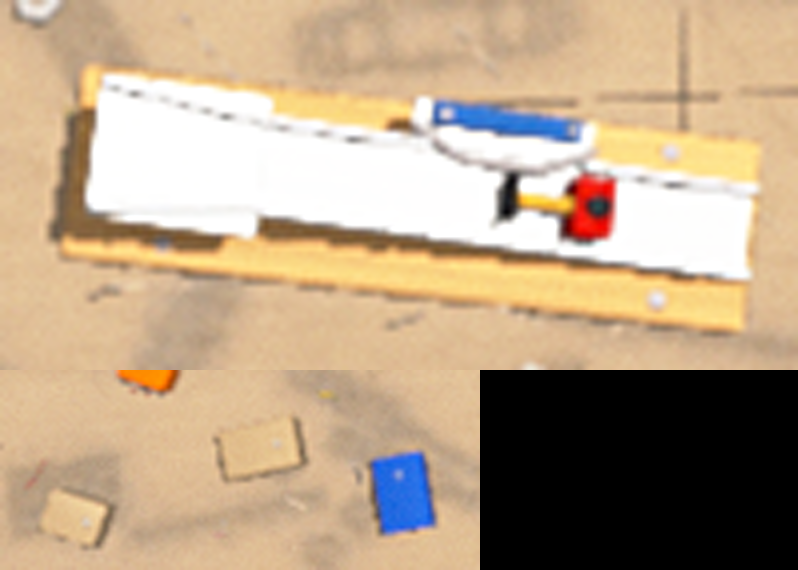

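```bash
cat >> h.py <<'E'
def rel(x,y,z,yawdeg,s=None):
    s=s or state(); r=s['tcp_rot']; from scipy.spatial.transform import Rotation as Q
    R=Q.from_euler('xyz',r).as_matrix(); d=R.T@(np.array([x,y,z])-s['eef_pos'])/1000
    tw=-(yawdeg-np.degrees(r[2])); print('shift m',d.round(4),'twist',round((tw+180)%360-180,2))
E
python3 - <<'E'
from h import *
A=lambda P,o,s,z:np.array([atz('top1',o[0]+a/s,o[1]+b/s,z)[:2] for a,b in P])
b=A([(217,67),(297,47),(304,92),(225,111)],(160,255),4,30)
print(b.round(1),b.mean(0),np.linalg.norm(np.diff(b,axis=0),axis=1))
e=b[0]-b[1]+b[3]-b[2];print('blk long dir deg',np.degrees(np.arctan2(e[1],e[0])))
f=A([(88,66),(62,255),(743,330),(758,143)],(265,205),5.7,12)
print(f.round(1),f.mean(0),np.linalg.norm(np.diff(f,axis=0),axis=1))
e=f[0]-f[3]+f[1]-f[2];print('foot dir',np.degrees(np.arctan2(e[1],e[0])))
rel(470,-380,260,60);rel(540,40,300,93)
E
```

```text
[[450.1 307.8]
 [463.5 253.4]
 [432.6 248.2]
 [420.1 301.8]] [441.58301748 277.79392681] [55.98854363 31.28005102 55.03183018]
blk long dir deg 103.50558312029298
[[ 605.3  128.7]
 [ 511.3  141.1]
 [ 472.4 -194.4]
 [ 565.4 -204.2]] [538.59280478 -32.18737153] [ 94.8388792  337.80414678  93.53018274]
foot dir 83.26692819995031
shift m [ 0.2823 -0.0904 -0.0458] twist -36.81
shift m [ 0.5121 -0.449  -0.0854] twist -69.81
```

Call:
carry_out(moves=[{"dx":0.29,"dy":-0.09,"dz":-0.045,"twist":-37},{"dx":0.29,"dy":-0.09,"dz":-0.045,"twist":-37},{"dx":0.29,"dy":-0.09,"dz":-0.045,"twist":-37},{"dx":0.29,"dy":-0.09,"dz":-0.045,"twist":-37},{"dx":0.29,"dy":-0.09,"dz":-0.045,"twist":-37}])

```text
t: 0.6
eef_pos: [435.5, -412.5, 251.4]
tcp_rot: [-3.141, -0.0, 1.056]
ft_force: [0.6, 0.4, 0.1]
opening: 0.999
```

```bash
python3 -c "
from h import *
print(state()['eef_pos'],state()['tcp_rot'])
rel(530,20,300,83.3)"
```

```text
[ 435.5474687  -412.53395152  251.39924779] [-3.14118781e+00 -6.48824366e-05  1.05586733e+00]
shift m [ 0.423  -0.1308 -0.0485] twist -22.8
```

Call:
carry_out(moves=[{"dx":0.42,"dy":-0.13,"dz":-0.05,"twist":-23},{"dx":0.42,"dy":-0.13,"dz":-0.05,"twist":-23},{"dx":0.42,"dy":-0.13,"dz":-0.05,"twist":-23},{"dx":0.42,"dy":-0.13,"dz":-0.05,"twist":-23},{"dx":0.42,"dy":-0.13,"dz":-0.05,"twist":-23}])

```text
t: 1.1
eef_pos: [488.6, -169.7, 279.6]
tcp_rot: [-3.141, -0.0, 1.452]
ft_force: [1.7, 0.5, -0.3]
opening: 1.001
```

```bash
python3 -c "
from h import *
rel(530,20,300,83.3)"
```

```text
shift m [ 0.1933  0.0186 -0.0204] twist -0.11
```

Call:
carry_out(moves=[{"dx":0.18,"dy":0.02,"dz":-0.02},{"dx":0.18,"dy":0.02,"dz":-0.02},{"dx":0.18,"dy":0.02,"dz":-0.02},{"dx":0.18,"dy":0.02,"dz":-0.02},{"dx":0.18,"dy":0.02,"dz":-0.02}])

```text
schema error: expected keys dx, dy, dz, twist
```

```bash
python3 -c "
from h import *
print(state()['eef_pos'],state()['tcp_rot'])
snap('wrist','w1'); i=camera_info('wrist'); print(-i['R'].T@i['t'],i['R'],i['mtx'])"
```

```text
[ 488.58189747 -169.67793137  279.62297747] [-3.14137546e+00 -4.65742083e-05  1.45199894e+00]
[499.8771698  -82.23763152 451.31180148] [[ 9.93331594e-01 -1.15289174e-01  8.65966920e-04]
 [-1.10619931e-01 -9.50930995e-01  2.88952374e-01]
 [-3.24896058e-02 -2.87121316e-01 -9.57343081e-01]] [[416.28112798   0.         318.30718712]
 [  0.         416.28112798 240.62794638]
 [  0.           0.           1.        ]]
```

View pics/w1.png

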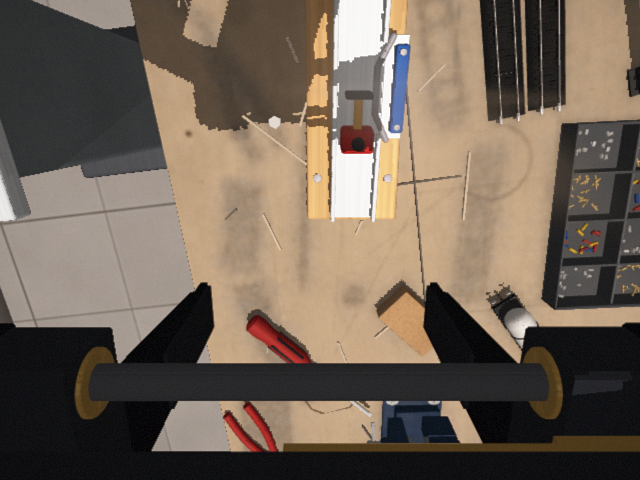

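The wrist view shows the chute's low end at (331–376, 219), the red carriage at (356,140), the pad at (358,94) and the spring housing at (399,88).

Call:
carry_out(moves=[{"dx":0.18,"dy":0.02,"dz":-0.02,"twist":0},{"dx":0.18,"dy":0.02,"dz":-0.02,"twist":0},{"dx":0.18,"dy":0.02,"dz":-0.02,"twist":0},{"dx":0.18,"dy":0.02,"dz":-0.02,"twist":0},{"dx":0.18,"dy":0.02,"dz":-0.02,"twist":0}])

```text
t: 1.65
eef_pos: [530.3, 7.9, 299.7]
tcp_rot: [3.141, -0.0, 1.456]
ft_force: [-0.2, -0.3, -0.5]
opening: 0.999
```

```bash
python3 -c "
from h import *
print(state()['eef_pos'],state()['tcp_rot'])
snap('wrist','w2')
for q in [(333,217),(374,217),(354,215),(358,94),(345,60),(352,180)]: print(q,world('w1',*q).round(1))
"
```

```text
[530.25854996   7.89686692 299.71728887] [ 3.14116491e+00 -4.53606708e-04  1.45588421e+00]
(333, 217) [ 502.3 -190.1   32.2]
(374, 217) [ 544.3 -195.1   32.2]
(354, 215) [ 524.8 -193.6   19.9]
(358, 94) [535.3 -75.   68.9]
(345, 60) [528.1 -44.8  51.2]
(352, 180) [ 525.7 -155.    28.2]
```

View pics/w2.png

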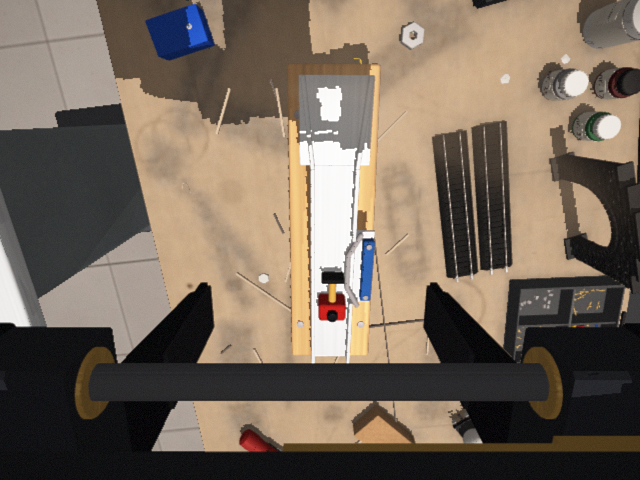

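```bash
cat >> h.py <<'E'
O=np.array([547.,9.,62.]); YAW=83.3
def ch(x,y,z,O=O,yaw=None):
    a=np.radians(YAW if yaw is None else yaw); u=np.array([np.cos(a),np.sin(a),0]); k=np.array([0,0,1.]); c,s=np.cos(np.radians(12)),np.sin(np.radians(12))
    return O+x*np.cross(u,k)+y*(c*u+s*k)+z*(c*k-s*u)
E
python3 - <<'E'
from h import *
out=[]
for f,(r0,r1,c0,c1),s in (('w2',(60,370,270,400),3/2*1.28),('top1',(205,270,270,405),4)):
    p=cv2.imread(f'pics/{f}.png'); a=cv2.resize(p[r0:r1,c0:c1],None,fx=s,fy=s,interpolation=cv2.INTER_CUBIC)
    def L(P,col):
        q=[((pix(f,ch(*X))-[c0,r0]+.5)*s).astype(int) for X in P]; cv2.polylines(a,[np.array(q)],False,col,1)
    for sg in(1,-1): L([(sg*19,-205,12),(sg*19,40,12),(sg*27,120,12)],(0,0,255))
    L([(-33,120,0),(33,120,0)],(0,255,0)); L([(-19,-205,0),(19,-205,0)],(0,255,0)); L([(19,-56,7),(13,-56,7),(13,-96,7),(19,-96,7)],(255,0,255)); out.append(a)
h=max(o.shape[0] for o in out);c=np.zeros((h,sum(o.shape[1] for o in out),3),np.uint8);x=0
for o in out: c[:o.shape[0],x:x+o.shape[1]]=o;x+=o.shape[1]
cv2.imwrite('pics/ov.png',c);print(c.shape)
w=lambda *q:world('w2',*q).round(1)
for q in [(338,170),(335,220),(338,130),(337,100)]:
    P=w(*q);print(q,P,'floor z model', (62+np.tan(np.radians(12))*((P-O)[:2]@[np.cos(np.radians(YAW)),np.sin(np.radians(YAW))])).round(1))
E
```

```text
(595, 790, 3)
(338, 170) [553.6  37.3  69.9] floor z model 68.1
(335, 220) [545.9 -14.3  58.4] floor z model 57.1
(338, 130) [557.   74.4  77.7] floor z model 76.1
(337, 100) [558.5 100.1  83. ] floor z model 81.5
```

View pics/ov.png

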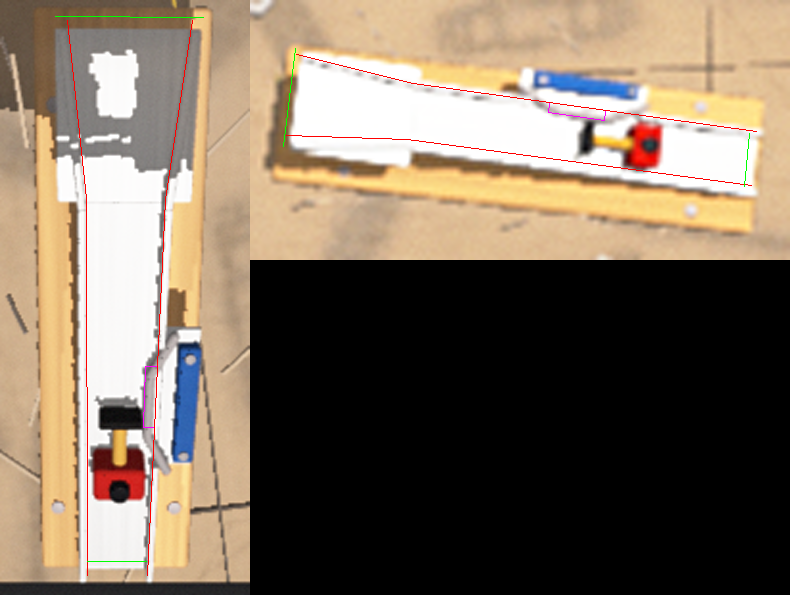

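The overlay shows the model about 4 mm too far uphill and 1 mm off sideways, so I correct the origin to (546,5,63). The pad face comes out near y ≈ -75. Next I go above the block.

```bash
sed -i 's/547.,9.,62./546.,5.,63./' h.py; python3 -c "
from h import *
rel(441.6,277.8,150,103.5)"
```

```text
shift m [ 0.2597 -0.119   0.1494] twist -20.12
```

Call:
carry_out(moves=[{"dx":0.26,"dy":-0.119,"dz":0.15,"twist":-20},{"dx":0.26,"dy":-0.119,"dz":0.15,"twist":-20},{"dx":0.26,"dy":-0.119,"dz":0.15,"twist":-20},{"dx":0.26,"dy":-0.119,"dz":0.15,"twist":-20},{"dx":0.26,"dy":-0.119,"dz":0.15,"twist":-20}])

```text
t: 2.2
eef_pos: [461.7, 215.7, 182.4]
tcp_rot: [-3.142, 0.0, 1.8]
ft_force: [1.4, -0.4, 0.7]
opening: 1.001
```

```bash
python3 -c "
from h import *
rel(441.6,277.8,150,103.5)"
```

```text
shift m [ 0.065  -0.0054  0.0324] twist -0.39
```

Call:
carry_out(moves=[{"dx":0.055,"dy":-0.005,"dz":0.03,"twist":0},{"dx":0.055,"dy":-0.005,"dz":0.03,"twist":0},{"dx":0.055,"dy":-0.005,"dz":0.03,"twist":0}])

```text
t: 2.5
eef_pos: [444.2, 267.9, 152.4]
tcp_rot: [-3.139, 0.001, 1.803]
ft_force: [0.1, 0.1, 0.4]
opening: 0.997
```

```bash
python3 -c "
from h import *
snap('wrist','w3');print(state()['eef_pos'],state()['tcp_rot'])
p=cv2.imread('pics/w3.png');cv2.imwrite('pics/w3c.png',cv2.resize(p[120:420,140:520],(760,600)))"
```

```text
[445.03038949 267.18463995 153.20271663] [-3.14086810e+00  4.93391205e-04  1.80166962e+00]
```

View pics/w3c.png

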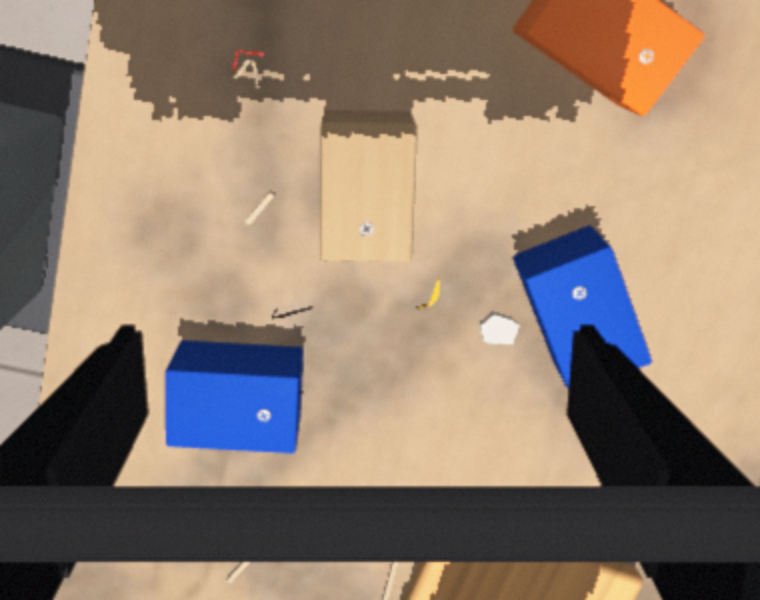

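```bash
python3 -c "
from h import *
q=[atz('w3',140+a/2,120+b/2,30) for a,b in [(321,261),(412,261),(415,135),(321,135),(415,108),(322,108)]]
q=np.array(q);print(q.round(1),np.linalg.norm(np.diff(q,axis=0),axis=1))
c=q[:4].mean(0);e=q[2]+q[3]-q[0]-q[1];print(c,np.degrees(np.arctan2(e[1],e[0])))
for v in (230,180,150,140,128,118): print(v,world('w3',140+367/2,120+v/2).round(1))
"
```

```text
[[435.4 251.2  30. ]
 [468.2 259.   30. ]
 [457.5 304.7  30. ]
 [425.2 297.   30. ]
 [455.2 313.9  30. ]
 [423.4 306.4  30. ]] [33.69608359 46.94229392 33.26280375 34.41536855 32.59901669]
[446.59463634 277.99260846  30.        ] 102.87575973290338
230 [449.1 267.1  31. ]
180 [444.8 285.1  30.8]
150 [442.3 295.6  30.3]
140 [441.4 299.2  30.7]
128 [440.4 303.3  30.3]
118 [440.  305.5  22.2]
```

```bash
python3 -c "
from h import *
rel(445.5,280,12.5,102.9)"
```

```text
shift m [0.0124 0.0035 0.1407] twist 0.33
```

Call:
carry_out(moves=[{"dx":0.012,"dy":0.003,"dz":0.05,"twist":0},{"dx":0.012,"dy":0.003,"dz":0.1,"twist":0},{"dx":0.012,"dy":0.003,"dz":0.14,"twist":0},{"dx":0.012,"dy":0.003,"dz":0.14,"twist":0}], grip=0.065)

```text
t: 2.95
eef_pos: [444.2, 277.7, 10.2]
tcp_rot: [-3.135, 0.002, 1.799]
ft_force: [0.2, -0.1, 0.9]
opening: 0.724
```

Call:
carry_out(moves=[{"dx":0,"dy":0,"dz":0,"twist":0},{"dx":0,"dy":0,"dz":0,"twist":0}])

```text
t: 3.15
eef_pos: [446.5, 280.0, 15.8]
tcp_rot: [3.138, -0.001, 1.8]
ft_force: [1.0, 0.4, 0.5]
opening: 0.684
```

Call:
carry_out(moves=[{"dx":0,"dy":0,"dz":0,"twist":0},{"dx":0,"dy":0,"dz":0,"twist":0},{"dx":0,"dy":0,"dz":0,"twist":0},{"dx":0,"dy":0,"dz":0,"twist":0},{"dx":0,"dy":0,"dz":0,"twist":0}], grip=0.0)

```text
t: 3.65
eef_pos: [445.0, 280.3, 13.6]
tcp_rot: [3.141, 0.0, 1.801]
ft_force: [-0.4, 0.1, 5.3]
opening: 0.355
```

Call:
carry_out(moves=[{"dx":0,"dy":0,"dz":0,"twist":0},{"dx":0,"dy":0,"dz":0,"twist":0},{"dx":0,"dy":0,"dz":-0.05,"twist":0},{"dx":0,"dy":0,"dz":-0.1,"twist":0},{"dx":0,"dy":0,"dz":-0.14,"twist":0}])

```text
t: 4.15
eef_pos: [444.9, 280.3, 155.5]
tcp_rot: [3.141, 0.0, 1.801]
ft_force: [0.2, 0.8, -1.3]
opening: 0.357
```

```bash
python3 -c "
from h import *
print(state())
m=ch(0,85,0);print(m);rel(m[0],m[1],170,83.3)"
```

```text
{'t': 4.15, 'joints': array([ 4.36541987e-01,  4.24540902e-01,  1.86856614e+00, -9.46116945e-05,
        8.48167968e-01,  2.06311055e-01]), 'qvel': array([ 2.53246270e-04, -5.64955820e-01, -3.73926070e-01, -1.35483674e-04,
        9.30952305e-01,  3.60541081e-05]), 'tau': array([ 2.32767658e-01, -4.86889493e+01, -1.86503971e+01,  6.25748676e-02,
       -1.13668889e+00, -4.79446695e-03]), 'eef_pos': array([444.88479318, 280.26518792, 155.48512406]), 'tcp_rot': array([3.14126721e+00, 4.41179797e-06, 1.80108982e+00]), 'ft_force': array([ 0.2147573 ,  0.82053893, -1.34718148]), 'moment': array([ 0.03019053, -0.14702918,  0.00291202]), 'opening': 0.3569507116559012}
[555.70030213  87.57473648  80.67249372]
shift m [-0.2129  0.0639 -0.0145] twist 19.89
```

Call:
carry_out(moves=[{"dx":-0.213,"dy":0.064,"dz":-0.015,"twist":20},{"dx":-0.213,"dy":0.064,"dz":-0.015,"twist":20},{"dx":-0.213,"dy":0.064,"dz":-0.015,"twist":20},{"dx":-0.213,"dy":0.064,"dz":-0.015,"twist":20},{"dx":-0.213,"dy":0.064,"dz":-0.015,"twist":20}])

```text
t: 4.65
eef_pos: [557.4, 84.2, 168.4]
tcp_rot: [3.141, 0.0, 1.45]
ft_force: [-0.1, 0.4, -0.3]
opening: 0.356
```

Call:
carry_out(moves=[{"dx":0,"dy":0,"dz":0,"twist":0},{"dx":0,"dy":0,"dz":0,"twist":0},{"dx":0,"dy":0,"dz":0,"twist":0}])

```text
t: 4.95
eef_pos: [555.2, 88.4, 168.1]
tcp_rot: [-3.141, 0.0, 1.453]
ft_force: [-0.7, 0.2, -1.5]
opening: 0.357
```

```bash
python3 -c "
from h import *
m=ch(0,85,0);print(m);rel(m[0],m[1],150,83.3);print(state()['eef_pos'])
snap('wrist','w4')"
```

```text
[555.70030213  87.57473648  80.67249372]
shift m [-0.0008  0.0006  0.0181] twist -0.05
[555.17987849  88.40670511 168.13564941]
```

View pics/w4.png

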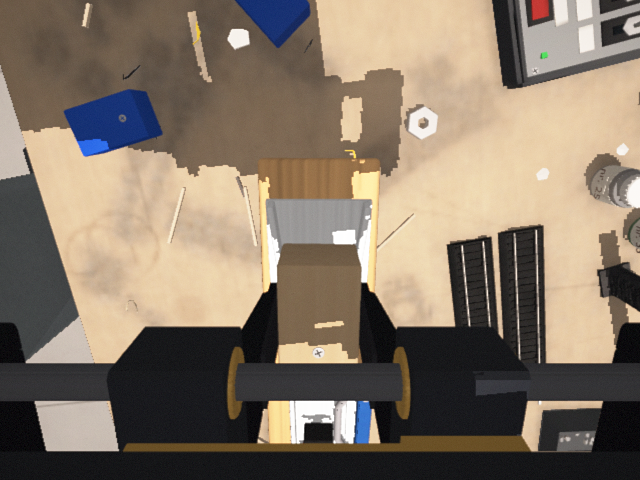

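```bash
python3 -c "
from h import *
print(ch(0,120,0).round(1))
for v in (201,206,215,225,235): print(v,world('w4',300,v).round(1), world('w4',330,v).round(1))
print(atz('w4',266,199,88),atz('w4',372,199,88))"
```

```text
[559.7 121.6  87.9]
201 [548.6 121.1  87. ] [566.9 119.1  87.3]
206 [548.2 117.9  86.2] [566.6 115.9  86.9]
215 [547.3 111.8  84.5] [566.  109.8  85.3]
225 [546.4 105.2  83.9] [565.3 103.   83.9]
235 [545.5  98.3  82.4] [564.5  96.   82.3]
[528.24820327 124.99029203  88.        ] [592.54218468 117.42590013  88.        ]
```

Call:
carry_out(moves=[{"dx":-0.001,"dy":0,"dz":0.03,"twist":0},{"dx":-0.001,"dy":0,"dz":0.055,"twist":0},{"dx":-0.001,"dy":0,"dz":0.066,"twist":0},{"dx":-0.001,"dy":0,"dz":0.066,"twist":0},{"dx":-0.001,"dy":0,"dz":0.066,"twist":0}])

```text
t: 5.5
eef_pos: [556.0, 86.9, 103.1]
tcp_rot: [3.141, -0.0, 1.453]
ft_force: [0.7, -0.5, 0.0]
opening: 0.356
```

Call:
carry_out(moves=[{"dx":0,"dy":0,"dz":0.001,"twist":0},{"dx":0,"dy":0,"dz":0.002,"twist":0},{"dx":0,"dy":0,"dz":0.002,"twist":0}])

```text
t: 5.8
eef_pos: [555.9, 86.5, 100.8]
tcp_rot: [3.141, -0.0, 1.452]
ft_force: [0.0, 0.4, -1.2]
opening: 0.359
```

Call:
carry_out(moves=[{"dx":0,"dy":0,"dz":0.001,"twist":0},{"dx":0,"dy":0,"dz":0.002,"twist":0},{"dx":0,"dy":0,"dz":0.002,"twist":0},{"dx":0,"dy":0,"dz":0.002,"twist":0}])

```text
t: 6.2
eef_pos: [555.9, 86.4, 98.7]
tcp_rot: [3.141, 0.0, 1.452]
ft_force: [-0.4, -0.8, 3.7]
opening: 0.353
```

Call:
carry_out(moves=[{"dx":0,"dy":0,"dz":0,"twist":0},{"dx":0,"dy":0,"dz":0,"twist":0},{"dx":0,"dy":0,"dz":0,"twist":0},{"dx":0,"dy":0,"dz":0,"twist":0},{"dx":0,"dy":0,"dz":0,"twist":0}], grip=0.055)

```text
t: 6.7
eef_pos: [555.7, 86.5, 98.3]
tcp_rot: [-3.141, 0.0, 1.452]
ft_force: [1.1, 0.0, 0.5]
opening: 0.576
```

Call:
carry_out(moves=[{"dx":0,"dy":0,"dz":-0.03,"twist":0},{"dx":0,"dy":0,"dz":-0.07,"twist":0},{"dx":0,"dy":0,"dz":-0.09,"twist":0},{"dx":0,"dy":0,"dz":-0.09,"twist":0},{"dx":0,"dy":0,"dz":-0.09,"twist":0}])

```text
t: 7.2
eef_pos: [555.6, 86.5, 188.1]
tcp_rot: [3.141, 0.0, 1.452]
ft_force: [0.0, -0.8, 0.4]
opening: 0.576
```

```bash
python3 -c "
from h import *
print(state()['eef_pos'])
snap('wrist','w5')"
```

```text
[555.55413634  86.48865278 188.12023718]
```

View pics/w5.png

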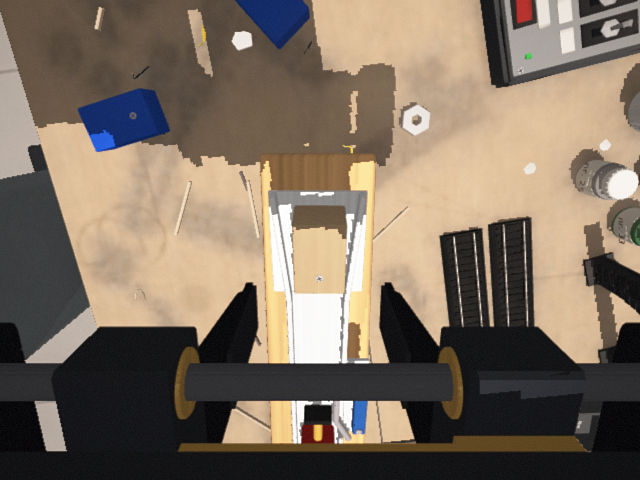

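The block lies flat and centred in the mouth, its top spanning (293–348, 206–293). Next I shut the fingers and go behind its uphill face.

```bash
python3 -c "
from h import *
m=ch(0,135,0);print(m);rel(m[0],m[1],m[2]+7.5,83.3)
print([world('w5',320,v).round(1) for v in (203,206,209,212,285)])"
```

```text
[561.40636221 136.14811088  91.06807826]
shift m [0.0501 0.0003 0.0889] twist -0.11
[array([560.7, 112.2,  85.7]), array([560.5, 110.8,  88.8]), array([560.4, 109.7,  93. ]), array([560.3, 108.7,  97.4]), array([554.7,  62. , 105.9])]
```

Call:
carry_out(moves=[{"dx":0.05,"dy":0,"dz":0,"twist":0},{"dx":0.05,"dy":0,"dz":0,"twist":0},{"dx":0.05,"dy":0,"dz":0.03,"twist":0},{"dx":0.05,"dy":0,"dz":0.07,"twist":0},{"dx":0.05,"dy":0,"dz":0.089,"twist":0}], grip=0.0)

```text
t: 7.75
eef_pos: [559.8, 135.7, 95.4]
tcp_rot: [-3.137, 0.001, 1.452]
ft_force: [-0.0, -0.2, -0.2]
opening: 0.218
```

Call:
carry_out(moves=[{"dx":0,"dy":0,"dz":0,"twist":0},{"dx":0,"dy":0,"dz":0,"twist":0},{"dx":0,"dy":0,"dz":0,"twist":0}])

```text
t: 8.05
eef_pos: [562.2, 136.1, 100.3]
tcp_rot: [3.14, -0.0, 1.452]
ft_force: [0.7, 0.4, 0.6]
opening: 0.014
```

```bash
python3 -c "
from h import *
print(state()['opening'])
for y in (124,100,60,0,-5): m=ch(0,y,0);rel(m[0],m[1],m[2]+7.5,83.3)"
```

```text
0.013737821043195726
shift m [-0.0108 -0.0007  0.004 ] twist -0.11
shift m [-0.0342 -0.0007  0.009 ] twist -0.11
shift m [-0.0734 -0.0006  0.0173] twist -0.11
shift m [-0.1321 -0.0005  0.0297] twist -0.11
shift m [-0.1369 -0.0005  0.0308] twist -0.11
```

Call:
carry_out(moves=[{"dx":-0.012,"dy":0,"dz":0.0025,"twist":0},{"dx":-0.024,"dy":0,"dz":0.005,"twist":0},{"dx":-0.036,"dy":0,"dz":0.0076,"twist":0},{"dx":-0.048,"dy":0,"dz":0.0102,"twist":0},{"dx":-0.06,"dy":0,"dz":0.0128,"twist":0}])

```text
t: 8.55
eef_pos: [554.4, 75.2, 86.5]
tcp_rot: [3.141, 0.0, 1.451]
ft_force: [0.3, 1.1, -0.3]
opening: -0.001
```

```bash
python3 -c "
from h import *
print(state()['eef_pos'],state()['ft_force'])
for y in (60,40,20,0,-10): m=ch(0,y,0);rel(m[0],m[1],m[2]+7.5,83.3)
snap('wrist','w6')
for v in range(180,300,8): print(v,world('w6',320,v).round(1))"
```

```text
[554.4310961   75.19590903  86.45540804] [ 0.33547989  1.06886099 -0.34930766]
shift m [-0.012  -0.0002  0.0035] twist -0.14
shift m [-0.0316 -0.0001  0.0076] twist -0.14
shift m [-0.0511 -0.0001  0.0118] twist -0.14
shift m [-0.0707 -0.      0.016 ] twist -0.14
shift m [-0.0805  0.      0.018 ] twist -0.14
180 [561.8 120.4  12.5]
188 [561.3 115.7  12.7]
196 [560.7 111.1  13. ]
204 [560.1 106.2  12.9]
212 [561.3 118.4  87. ]
220 [560.8 114.6  85.7]
228 [560.4 111.1  85.5]
236 [560.  107.3  84.4]
244 [559.5 103.5  83.8]
252 [559.1  99.7  83.4]
260 [558.6  95.6  82.3]
268 [558.1  91.3  81. ]
276 [557.6  87.1  80.1]
284 [557.1  83.   79.6]
292 [557.3  85.1  93.3]
```

View pics/w6.png

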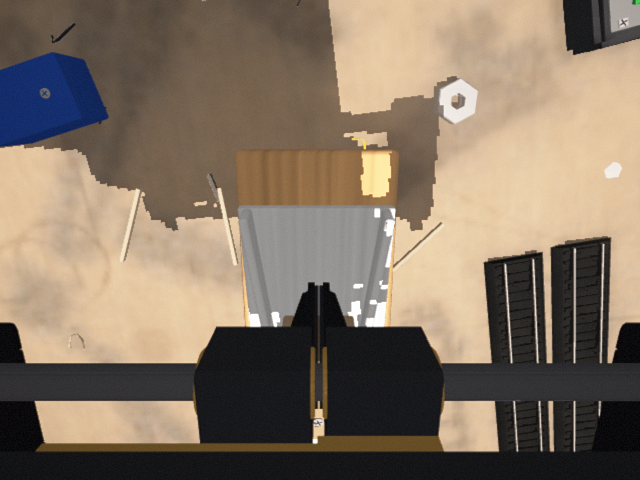

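Fingers centred behind the block; the force is 1 N, as expected when it just slides. On to the spring.

Call:
carry_out(moves=[{"dx":-0.008,"dy":0,"dz":0.0018,"twist":0},{"dx":-0.016,"dy":0,"dz":0.0036,"twist":0},{"dx":-0.024,"dy":0,"dz":0.0054,"twist":0},{"dx":-0.032,"dy":0,"dz":0.0071,"twist":0},{"dx":-0.038,"dy":0,"dz":0.0084,"twist":0}])

```text
t: 9.1
eef_pos: [550.0, 38.2, 78.0]
tcp_rot: [-3.142, 0.0, 1.452]
ft_force: [0.0, 0.6, -0.3]
opening: 0.005
```

Call:
carry_out(moves=[{"dx":-0.003,"dy":0,"dz":0.0006,"twist":0},{"dx":-0.006,"dy":0,"dz":0.0013,"twist":0},{"dx":-0.008,"dy":0,"dz":0.0017,"twist":0},{"dx":-0.01,"dy":0,"dz":0.0021,"twist":0}])

```text
t: 9.5
eef_pos: [548.9, 28.9, 76.1]
tcp_rot: [3.142, 0.0, 1.452]
ft_force: [0.4, 0.5, -0.3]
opening: 0.007
```

Call:
carry_out(moves=[{"dx":-0.002,"dy":0,"dz":0.0004,"twist":0},{"dx":-0.004,"dy":0,"dz":0.0009,"twist":0},{"dx":-0.006,"dy":0,"dz":0.0013,"twist":0},{"dx":-0.008,"dy":0,"dz":0.0017,"twist":0}])

```text
t: 9.9
eef_pos: [547.9, 20.8, 74.3]
tcp_rot: [3.142, 0.0, 1.452]
ft_force: [-0.1, 0.9, 0.1]
opening: 0.003
```

Call:
carry_out(moves=[{"dx":-0.002,"dy":0,"dz":0.0004,"twist":0},{"dx":-0.004,"dy":0,"dz":0.0009,"twist":0},{"dx":-0.006,"dy":0,"dz":0.0013,"twist":0}])

```text
t: 10.2
eef_pos: [547.2, 14.8, 73.0]
tcp_rot: [-3.142, 0.0, 1.452]
ft_force: [-1.1, -0.2, 0.4]
opening: 0.005
```

Call:
carry_out(moves=[{"dx":-0.002,"dy":0,"dz":0.0004,"twist":0},{"dx":-0.004,"dy":0,"dz":0.0009,"twist":0},{"dx":-0.006,"dy":0,"dz":0.0013,"twist":0}])

```text
t: 10.5
eef_pos: [546.6, 9.1, 71.8]
tcp_rot: [3.141, -0.0, 1.452]
ft_force: [0.1, 2.3, 0.1]
opening: 0.005
```

Call:
carry_out(moves=[{"dx":-0.0015,"dy":0,"dz":0.0003,"twist":0},{"dx":-0.003,"dy":0,"dz":0.0006,"twist":0},{"dx":-0.004,"dy":0,"dz":0.0009,"twist":0}])

```text
t: 10.8
eef_pos: [546.0, 5.0, 70.9]
tcp_rot: [3.142, -0.0, 1.452]
ft_force: [0.9, 4.3, 2.2]
opening: 0.002
```

Call:
carry_out(moves=[{"dx":-0.0015,"dy":0,"dz":0.0003,"twist":0},{"dx":-0.003,"dy":0,"dz":0.0006,"twist":0},{"dx":-0.004,"dy":0,"dz":0.0009,"twist":0}])

```text
t: 11.1
eef_pos: [545.5, 1.0, 70.0]
tcp_rot: [-3.142, 0.0, 1.452]
ft_force: [0.4, 3.9, 2.6]
opening: 0.001
```

Call:
carry_out(moves=[{"dx":-0.001,"dy":0,"dz":0.0002,"twist":0},{"dx":-0.002,"dy":0,"dz":0.0004,"twist":0},{"dx":-0.002,"dy":0,"dz":0.0004,"twist":0}])

```text
t: 11.4
eef_pos: [545.3, -1.1, 69.6]
tcp_rot: [-3.142, 0.0, 1.452]
ft_force: [-0.3, 2.1, 1.9]
opening: 0.007
```

```bash
python3 -c "
from h import *
print(np.array([state()['ft_force'] for _ in range(3)]).round(2),state()['eef_pos'])
p,d=snap('side','side2');snap('top','top2')
a=cv2.resize(p[205:275,225:345,::-1],None,fx=6.6,fy=6.6,interpolation=cv2.INTER_CUBIC)
cv2.imwrite('pics/s2c.png',a)"
```

```text
[[-0.31  2.13  1.92]
 [-0.31  2.13  1.92]
 [-0.31  2.13  1.92]] [545.2930459   -1.08971532  69.55834741]
```

View pics/s2c.png

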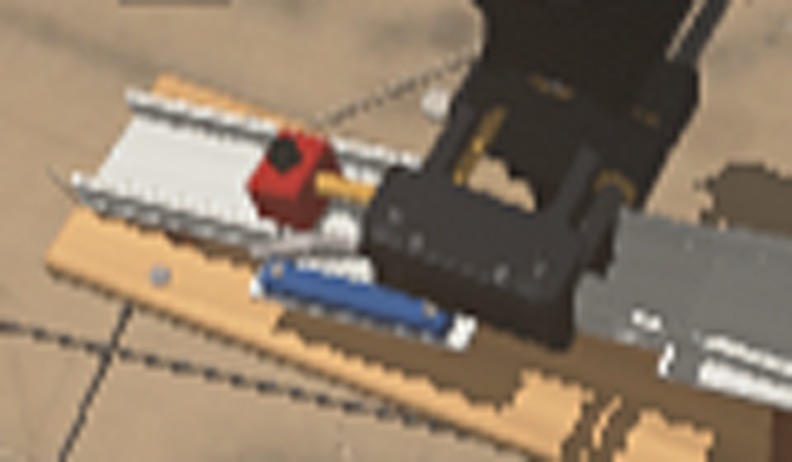

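Call:
carry_out(moves=[{"dx":-0.001,"dy":0,"dz":0.0002,"twist":0},{"dx":-0.002,"dy":0,"dz":0.0004,"twist":0},{"dx":-0.002,"dy":0,"dz":0.0004,"twist":0}])

```text
t: 11.8
eef_pos: [545.1, -3.0, 69.1]
tcp_rot: [-3.142, 0.0, 1.452]
ft_force: [-0.5, 2.6, 1.6]
opening: 0.007
```

Call:
carry_out(moves=[{"dx":-0.001,"dy":0,"dz":0.0002,"twist":0},{"dx":-0.002,"dy":0,"dz":0.0004,"twist":0},{"dx":-0.002,"dy":0,"dz":0.0004,"twist":0}])

```text
t: 12.1
eef_pos: [544.8, -5.0, 68.7]
tcp_rot: [-3.141, 0.0, 1.452]
ft_force: [-0.6, 1.9, 1.8]
opening: 0.003
```

Call:
carry_out(moves=[{"dx":-0.001,"dy":0,"dz":0.0002,"twist":0},{"dx":-0.001,"dy":0,"dz":0.0002,"twist":0}])

```text
t: 12.3
eef_pos: [544.7, -6.0, 68.5]
tcp_rot: [-3.142, 0.0, 1.452]
ft_force: [-0.5, 1.4, 1.5]
opening: -0.002
```

Call:
carry_out(moves=[{"dx":-0.001,"dy":0,"dz":0.0002,"twist":0},{"dx":-0.001,"dy":0,"dz":0.0002,"twist":0}])

```text
t: 12.5
eef_pos: [544.6, -7.0, 68.3]
tcp_rot: [-3.142, 0.0, 1.452]
ft_force: [-0.4, 1.9, 1.4]
opening: 0.004
```

Call:
carry_out(moves=[{"dx":-0.001,"dy":0,"dz":0.0002,"twist":0},{"dx":-0.001,"dy":0,"dz":0.0002,"twist":0}])

```text
t: 12.7
eef_pos: [544.5, -8.0, 68.1]
tcp_rot: [-3.142, 0.0, 1.452]
ft_force: [-0.7, 2.3, -0.5]
opening: 0.006
```

Call:
carry_out(moves=[{"dx":-0.001,"dy":0,"dz":0.0002,"twist":0},{"dx":-0.001,"dy":0,"dz":0.0002,"twist":0}])

```text
t: 12.9
eef_pos: [544.3, -9.0, 67.9]
tcp_rot: [-3.141, 0.0, 1.452]
ft_force: [-1.8, 2.0, 0.2]
opening: 0.003
```

Call:
carry_out(moves=[{"dx":-0.001,"dy":0,"dz":0.0002,"twist":0},{"dx":-0.001,"dy":0,"dz":0.0002,"twist":0}])

```text
t: 13.1
eef_pos: [544.2, -10.0, 67.7]
tcp_rot: [-3.141, 0.0, 1.452]
ft_force: [-0.0, 1.4, -0.5]
opening: 0.005
```

Call:
carry_out(moves=[{"dx":-0.001,"dy":0,"dz":0.0002,"twist":0},{"dx":-0.001,"dy":0,"dz":0.0002,"twist":0}])

```text
t: 13.3
eef_pos: [544.0, -10.8, 67.5]
tcp_rot: [-3.141, -0.0, 1.452]
ft_force: [-1.7, 4.0, 1.1]
opening: 0.005
```

Call:
carry_out(moves=[{"dx":0,"dy":0,"dz":0,"twist":0}])

```text
t: 13.4
eef_pos: [544.0, -10.8, 67.6]
tcp_rot: [-3.141, 0.0, 1.452]
ft_force: [-1.2, 4.0, 0.7]
opening: 0.006
```

Call:
carry_out(moves=[{"dx":-0.0005,"dy":0,"dz":0.0001,"twist":0},{"dx":-0.0005,"dy":0,"dz":0.0001,"twist":0}])

```text
t: 13.6
eef_pos: [544.0, -11.1, 67.5]
tcp_rot: [-3.141, -0.0, 1.452]
ft_force: [-1.3, 6.9, 0.8]
opening: 0.005
```

Call:
carry_out(moves=[{"dx":0,"dy":0,"dz":0,"twist":0},{"dx":0,"dy":0,"dz":0,"twist":0}])

```text
t: 13.8
eef_pos: [544.0, -11.1, 67.5]
tcp_rot: [-3.141, -0.0, 1.452]
ft_force: [-0.4, 6.1, 1.0]
opening: 0.004
```

Call:
carry_out(moves=[{"dx":0.001,"dy":0,"dz":-0.0002,"twist":0},{"dx":0.004,"dy":0,"dz":-0.001,"twist":0},{"dx":0.01,"dy":0,"dz":-0.006,"twist":0},{"dx":0.02,"dy":0,"dz":-0.03,"twist":0}])

```text
t: 14.2
eef_pos: [545.7, 8.6, 96.4]
tcp_rot: [-3.138, 0.0, 1.451]
ft_force: [-0.5, -0.2, -0.4]
opening: 0.003
```

Call:
carry_out(moves=[{"dx":-0.03,"dy":0,"dz":-0.05,"twist":0},{"dx":-0.07,"dy":0,"dz":-0.1,"twist":0},{"dx":-0.1,"dy":0,"dz":-0.13,"twist":0},{"dx":-0.1,"dy":0,"dz":-0.13,"twist":0},{"dx":-0.1,"dy":0,"dz":-0.13,"twist":0}])

```text
t: 14.7
eef_pos: [535.1, -91.8, 229.1]
tcp_rot: [3.138, 0.001, 1.45]
ft_force: [0.3, 0.3, -0.2]
opening: 0.002
```

```bash
python3 -c "
from h import *
print(state()['eef_pos'],state()['ft_force'])
snap('wrist','w7');snap('side','side3')
a=cv2.imread('pics/w7.png')[60:460,190:450];b=cv2.imread('pics/side3.png')[205:275,225:345]
a=cv2.resize(a,None,fx=1.5,fy=1.5);b=cv2.resize(b,None,fx=3.4,fy=3.4,interpolation=cv2.INTER_CUBIC)
c=np.zeros((600,a.shape[1]+b.shape[1],3),np.uint8);c[:,:a.shape[1]]=a;c[:b.shape[0],a.shape[1]:]=b;cv2.imwrite('pics/fin.png',c);print(c.shape)"
```

```text
[535.05032895 -91.77583782 229.06780988] [ 0.31855787  0.34254675 -0.24921208]
(600, 798, 3)
```

View pics/fin.png

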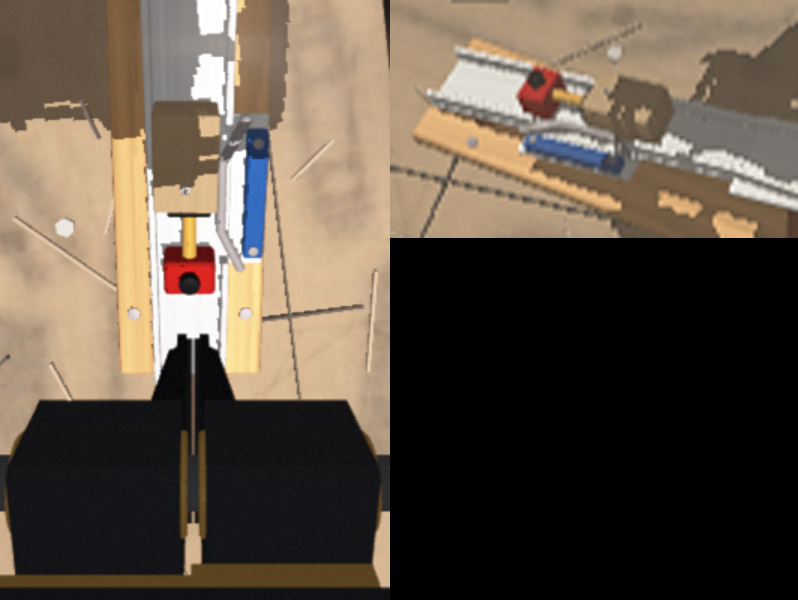

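The block sits against the pad (its front edge meets the black pad at row 213 of the crop), straight between the walls. One flatness check from depth, then I hand in.

```bash
python3 -c "
from h import *
c,s=np.cos(np.radians(12)),np.sin(np.radians(12));a=np.radians(YAW);u=np.array([np.cos(a),np.sin(a),0]);k=np.array([0,0,1.])
B=np.array([np.cross(u,k),c*u+s*k,c*k-s*u])
for q in [(155,135),(210,135),(155,165),(205,165),(160,203),(205,203),(190,210),(190,214)]: print(q,(B@(world('w7',190+q[0]/1.5,60+q[1]/1.5)-O)).round(1))
job_done()"
```

```text
(155, 135) [-16.5 -34.8  29.2]
(210, 135) [ 10.7 -34.7  29.9]
(155, 165) [-16.9 -50.2  29.5]
(205, 165) [  8.4 -50.2  29.8]
(160, 203) [-15.  -70.9  29.7]
(205, 203) [  8.5 -70.9  29.9]
(190, 210) [  0.7 -74.7  30.1]
(190, 214) [  0.7 -79.6  24.3]
the job is handed in; nothing more can be done
```

I laid the larger pine block in the mouth of the chute and pushed it down past the start of the drag spring with the closed fingers. It now rests against the stop's rubber pad. I then drew the arm clear and handed the job in at about 15 s of the 61 s allowed.

**Feeling for the stop:** the push peaked at about 4 N at the spring and then fell to about 2 N. It rose sharply to about 6–7 N at the pad, under the 11 N overload limit, and I stopped there. Part of that was spring drag, so the pad itself took roughly 4–5 N.

**Last checks:**
- The wrist picture shows the block straight in the channel with its front edge against the pad.
- Depth readings put the block's top flat, 29–30 mm above the floor. Its front is at about y = -75 mm, which matches the pad position I estimated from the pictures beforehand.
- After I backed off, the force readings were within about 0.5 N of zero.
- No check failed. The first calibration fit was about 4 mm out along the chute, and I corrected it before use. I saw nothing else touched or moved, but took no separate picture of the rest of the bench at the end.

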